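Test the lab bench's emergency stop

ROBOT

A 7-joint arm with a two-finger parallel gripper is mounted at the origin on the work surface. World frame = base frame: x ahead of the robot, y to its left, z up, the work surface at z = 0. Lengths are in mm, angles in rad, forces in N, time in s.
With the tool pointing down it reaches from about 400 to 875 mm from the base axis. Payload 4.4 kg.
Tool frame: the origin (TCP) lies on the centre line of the jaws, within the pads' length; the fingertips stand 19 mm ahead of it and the grasp point (between the pads) is the TCP; z points along the fingers, y is the line along which they close (so a half turn about z gives the same grasp; the last joint's range is limited). The gripper opens to 85 mm and grips with 20 to 120 N. Pads are 22 mm wide; open, the fingers measure 114 mm over their backs; the gripper's body (76 mm by 85 mm) begins 54 mm behind the grasp point. The pads swing forward as they close: fully open they stand 13 mm farther back than shut.
Start: joints at [-1.171, 0.628, 0.038, 1.517, -0.027, 0.996, -0.02], TCP at [291.92, 580.776, 250.313] pointing down, gripper open.
Joint ranges: [-3.06, 3.06], [-0.37, 2.12], [-1.25, 1.32], [0.18, 2.47], [-1.1, 4.24], [0.23, 1.98], [-2.94, 2.94]. Speed limits (rad/s): [2.57, 2.57, 3.14, 3.14, 3.14, 3.14, 3.14].

INTERFACE

Orientations are given as [roll, pitch, yaw] about the fixed x, y, z axes, in that order (R = Rz(yaw) Ry(pitch) Rx(roll)).
In Python, from cell import ctrl, viewer, silhouettes gives the robot as it stands.
- The arm moves only by the shell command python3 -m creep 'ROWS'. ROWS is JSON, a list of rows, each an object with "jaw": the gripper command: -1 is shut, 1 is fully open, values between are in proportion; "xyz": the shift along the tool's x, y, z in mm, a list of three; "angular": the turn, a rotation vector about the tool's x, y, z in rad, a list of three. In form: [{"jaw": jaw, "xyz": [tx, ty, tz], "angular": [rx, ry, rz]}, ...]. A call has 1 to 12 rows; each row is the pose to reach, as a shift and turn from the pose commanded when the call began, along the tool's axes at that moment; what a row does not reach only later rows make up. A row lasts 1/8 s, in which the tool goes at most 62.5 mm and 10.7 degrees, less where a joint would pass 70% of its speed; a pose out of reach is approached as far as the arm can. A call with a gripper value outside its range is refused whole. The fingers move at their own pace and stop on an object; the grip force is fixed at half the most. Time passes only in rows, so rows that repeat a pose let the fingers close. It gives the time, the measured TCP pose, the force, the opening and the grip force at its end, in the units of the state.
- ctrl.read_state(): the state, without advancing time (a new reading comes with each control period).
- viewer.get_image(name): name is "side" or "top"; returns (picture, depth): 420x560x3 uint8, red, green, blue; 420x560 float32, mm along the optical axis (not along the pixel's ray), 0 where there is no reading.
- viewer.camera_model(name): a dict with "fx", "fy", "cx", "cy" (pixels), "dist" ([k1, k2, p1, p2, k3] as OpenCV has them; the pictures are not rectified), "T" (4x4, takes a point from camera to world coordinates). Camera axes: x right, y down, z forward; pixel columns grow to the right and rows downward; lengths in mm; the calibration is good to about 2 mm. A picture is of the moment at which its call begins. camera_model takes no time and is no camera call.
- ctrl.finish_job(): hands the job in; it is judged then, once.
Trained networks look in the newest picture that a camera, given by its name, has taken for a name from the list of things; names that differ only in an ending like _2 or _b are one class to them, and where a whole thing is asked for, a point or a joint stands for the part that bears it (a point fixed in the world has none). Each returns a list of dicts, best first, with "score" (0 to 1); they miss things now and then, are a little off and sometimes report something else, mostly with a low value. They report only what shows in the picture. A call takes as long as a camera call. They do not tell look-alikes from the thing itself.
- silhouettes(camera, target): "pixels" (420x560 bool, what is visible of it) and "xy" ([column, row] in pixels, amid what is visible of it).
The state is a dict: "clock": time; "qpos": joint angles; "qd": joint speeds; "tau": joint torques, N m; "eef_pos": TCP position; "tool_rot": TCP orientation; "force": force on the tool from outside, world axes, zero at the start; "torque": the same for the moment, N m; "width": finger opening in mm; "gripper_force": force on a finger pad.
Only numpy, scipy, OpenCV 4.12 (cv2) and the standard library are available. Lean on these libraries where they do the work, as an engineer would, in place of code of your own. Each camera call takes 0.05 s, during which the arm holds its last target. There are 200 camera calls.

TASK

Do the pre-class check of the bench's emergency stop with the fingertips, without gripping anything: push the red mushroom button on the yellow-lidded box down until it latches, then twist it clockwise by pushing on its lobes until it springs back out, and only then push the green button on the grey box all the way in to restore the supply. Finish with both buttons standing out again, and do not shift, tip or pick up the bottle, flask and slide box standing around.

Things in the scene. Friction and masses are not known exactly. Their poses are not given: they have to be found in the camera images.
- stop_box: Emergency stop station screwed to the bench: a box 100 x 100 mm, 75 mm high, grey body, yellow lid, with a red mushroom head standing upright in the middle of its top. Origin: centre of its underside, on the axis of the head; z up. A steel collar 34 mm across and 7 mm high surrounds the head's stem.
- stop_top (a point): Centre of the domed top of the red mushroom head, on its vertical axis; moves and turns with the head. z up; x points along the middle of one of the head's three lobes (the others at +120 and -120 degrees). 117 mm above the bench with the head out, 109 mm latched. The head's underside lies 22 mm below this point.
- stop_lobe (a point): Centre of the top of one lobe of the red head, 6 mm below the dome's top. The head is a round core 45 mm across with three equal upright round lobes, 22 mm across and 16 mm high, their centres 23 mm from the axis (68 mm over all): a fingertip fits into the gap between two lobes. White arrows on the lobes show the way to twist.
- stop_plunger (a joint): How far the red head is pushed down, m: 0 = out, 0.008 = fully down against a firm stop. It starts to move at about 12 N and then gives way; beyond 4.5 mm it snaps down by itself and stays latched at 8 mm.
- stop_head (a joint): Twist of the red head, rad: 0 at rest, positive clockwise seen from above, stop at 0.9. With the head latched, twisting lifts it along a cam (about 6 mm per rad); after about 0.6 rad it springs fully out. It takes about 0.1 N m, some 4 N on a lobe. When the finger leaves it, the head turns back to 0.
- restore_box: Supply restore station screwed to the bench: a box 80 (x) x 110 (y) mm, 75 mm high, grey with a grey lid; on its top the green push button, 18 mm to the +y side of its middle, and a white dome pilot lamp (a lamp only, 13 mm high), 29 mm to the -y side. Origin: centre of its underside; z up.
- restore_top (a point): Centre of the top of the green push button: 30 mm across, in a steel bezel 46 mm across. Out, it is 97 mm above the bench and 10 mm above the bezel.
- restore (a joint): How far the green button is pushed down, m: 0 = out, 0.006 = fully down (about 5 N); it springs back.
- stain_bottle: Bystander: dark stoppered stain bottle with a white label, 62 mm across, 124 mm high. Origin: centre of its underside, z up.
- corked_flask: Bystander: small pale flask with a cork, 54 mm across, 76 mm high. Origin: centre of its underside, z up.
- slide_box: Bystander: blue and white microscope slide box, 87 x 62 mm, 34 mm high. Origin: centre of its underside, z up.
Not all that is in view belongs to the job. What is shaped like the restore_box but blue, pink or purple is not meant.

How it is judged (in metres and radians):
On the way, in this order (a step that is already met when the one before it is completed fails the run):
1. the red button is pushed down until it latches (value of joint stop_plunger above 0.0065 m), for 0.2 s.
2. the latched red button is twisted clockwise (value of joint stop_head above 0.35 rad).
3. the red button has sprung back out (value of joint stop_plunger below 0.0015 m), for 0.2 s.
4. the green button is pushed in (value of joint restore above 0.0045 m), for 0.05 s.
At the end, for the whole second after the job is handed in: The red button stands out (within 1.5 mm) and untwisted (within 0.12 rad), the green button is out (within 1.5 mm), and bottle, flask and slide box stand upright within 15 mm of where they were (value of joint each of stop_plunger, restore below 0.0015 m and value of joint stop_head below 0.12 rad and distance of each of stain_bottle, corked_flask, slide_box from where it was at the start of the episode below 0.015 m and angle between each of stain_bottle, corked_flask, slide_box's own z axis and vertical below 0.2 rad); the robot touches nothing.
It fails at once if the green button is pushed while the red one is still in (value of joint each of restore, stop_plunger above 0.003 m).
It fails at once if the red head is gripped: squeezed with more than 30 N in all while it is being twisted (value of joint stop_head between 0.1 and 0.8 rad and contact force between the fingers and stop_box above 30 N).
It fails at once if a bystander is shifted, tipped or picked up (distance of any of stain_bottle, corked_flask, slide_box from where it was at the start of the episode above 0.015 m or angle between any of stain_bottle, corked_flask, slide_box's own z axis and vertical above 0.3 rad).
It also fails if it takes over 45 s, if anything falls off the work surface, if the arm or the gripper's body presses on something with over 40 N, if the wrist force passes 120 N, or if a joint passes its speed limit or range.

## Working session

There is one attempt and no reset: what is moved stays moved. The work goes in short steps, Python scripts to look and compute and a shell command to move; the robot and the scene stay as the last step left them, time stands still between calls to the robot, and variables do not carry over. Pictures are saved under pics/ and viewed, at most 10 in all, crops included, and the job is handed in when it is done.

```bash
mkdir -p pics; ls
cat > h.py <<'E'
import numpy as np, cv2
from cell import ctrl, viewer, silhouettes
def world(cam, px, d):
    m=viewer.camera_model(cam); K=np.array([[m['fx'],0,m['cx']],[0,m['fy'],m['cy']],[0,0,1.]])
    px=np.asarray(px,float).reshape(-1,1,2); n=cv2.undistortPoints(px,K,np.array(m['dist'],float))[:,0]
    d=np.asarray(d,float).reshape(-1,1); P=np.hstack([n*d,d]); T=np.array(m['T'])
    return P@T[:3,:3].T+T[:3,3]
def cloud(cam, mask, depth):
    r,c=np.nonzero(mask&(depth>0)); return world(cam,np.c_[c,r],depth[r,c]),c,r
def save(name,img): cv2.imwrite('pics/'+name,cv2.cvtColor(img,cv2.COLOR_RGB2BGR))
E
python3 - <<'E'
from h import *
s=ctrl.read_state(); print({k:np.round(v,3) for k,v in s.items()})
ims={}
for cam in ('top','side'):
    im,d=viewer.get_image(cam); save(cam+'0.png',im)
    for t in ['stop_box','stop_top','stop_lobe','restore_box','restore_top','stain_bottle','corked_flask','slide_box']:
        for o in silhouettes(cam,t)[:4]:
            P,c,r=cloud(cam,o['pixels'],d)
            if len(P)<5: continue
            zt=np.percentile(P[:,2],95); top=P[P[:,2]>zt-6]
            print(cam,t,round(o['score'],2),np.round(o['xy']),len(P),'med',np.round(np.median(P,0)),'zt',round(zt),'topmid',np.round((top.min(0)+top.max(0))/2), 'ext',np.round(top.max(0)-top.min(0)))
E
```

```text
pics
{'clock': np.float64(0.0), 'qpos': array([-1.171,  0.629,  0.038,  1.518, -0.027,  0.996, -0.02 ]), 'qd': array([-0.001,  0.001,  0.   ,  0.   ,  0.002,  0.002,  0.001]), 'tau': array([-1.0000e-03, -5.6339e+01,  1.2260e+00, -1.9345e+01,  1.1000e-02,
        1.1000e-02,  0.0000e+00]), 'eef_pos': array([291.659, 580.236, 249.409]), 'tool_rot': array([-3.14 ,  0.   ,  2.676]), 'force': array([-0.291,  0.367,  0.002]), 'torque': array([ 0.004, -0.054,  0.031]), 'gripper_force': np.float64(0.0), 'width': np.float64(85.34)}
top stop_top 0.83 [229. 222.] 566 med [528. 117. 112.] zt 117 topmid [537. 120. 115.] ext [51. 55.  8.]
top stop_lobe 0.58 [228. 223.] 578 med [529. 118. 112.] zt 117 topmid [537. 120. 115.] ext [51. 55.  8.]
top restore_box 0.86 [329. 214.] 2221 med [554. -93.  75.] zt 96 topmid [554. -96.  95.] ext [31. 60. 11.]
top restore_box 0.84 [324. 295.] 2438 med [382. -75.  75.] zt 95 topmid [373. -78.  96.] ext [34. 59. 13.]
top restore_box 0.8 [390. 148.] 2509 med [ 686. -223.   75.] zt 96 topmid [ 688. -232.   95.] ext [34. 65. 11.]
top restore_box 0.74 [431. 296.] 271
[... 1668 characters left out ...]
 topmid [ 684. -221.   96.] ext [28. 25.  7.]
side restore_top 0.68 [219. 303.] 172 med [ 375. -301.   95.] zt 97 topmid [ 375. -298.   95.] ext [28. 32.  7.]
side restore_top 0.6 [210. 234.] 98 med [369. -69.  95.] zt 98 topmid [370. -65.  95.] ext [26. 28.  6.]
side restore_top 0.56 [290. 230.] 100 med [549. -87.  95.] zt 98 topmid [550. -82.  96.] ext [28. 27.  7.]
side stain_bottle 0.98 [262. 162.] 538 med [533. 283.  73.] zt 122 topmid [534. 301. 121.] ext [38. 42.  8.]
side corked_flask 0.75 [314. 322.] 731 med [ 554. -342.   42.] zt 75 topmid [ 557. -330.   74.] ext [26. 28.  9.]
side slide_box 0.8 [359. 216.] 715 med [767.  -4.  31.] zt 35 topmid [771.   7.  33.] ext [102.  92.   8.]
```

View pics/top0.png

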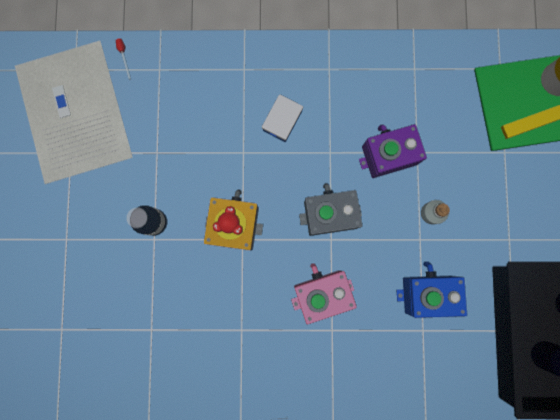

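Run:
```python
import cv2
im=cv2.imread('pics/top0.png')
a=cv2.resize(im[130:340,180:460],None,fx=2.8,fy=2.8,interpolation=cv2.INTER_CUBIC); cv2.imwrite('pics/crop1.png',a)
b=cv2.resize(im[185:260,190:265],(600,600),interpolation=cv2.INTER_CUBIC); cv2.imwrite('pics/crop2.png',b)
```

```text
(no output)
```

View pics/crop1.png

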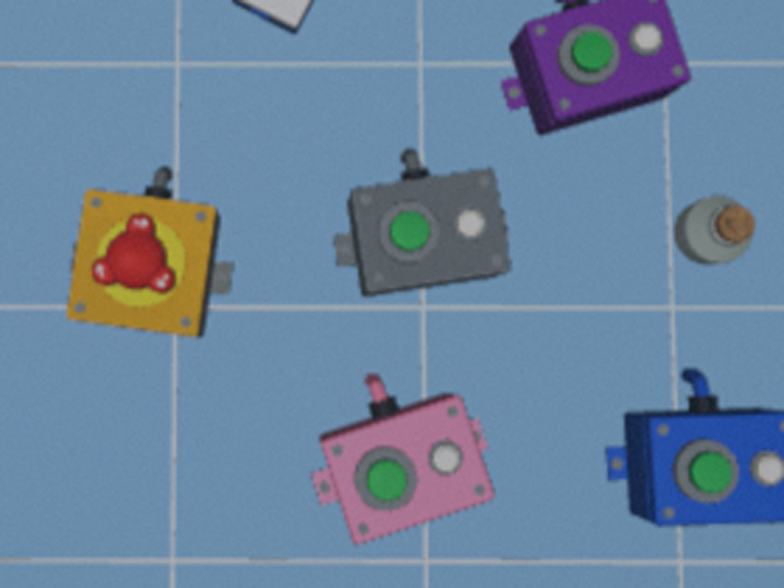

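View pics/crop2.png

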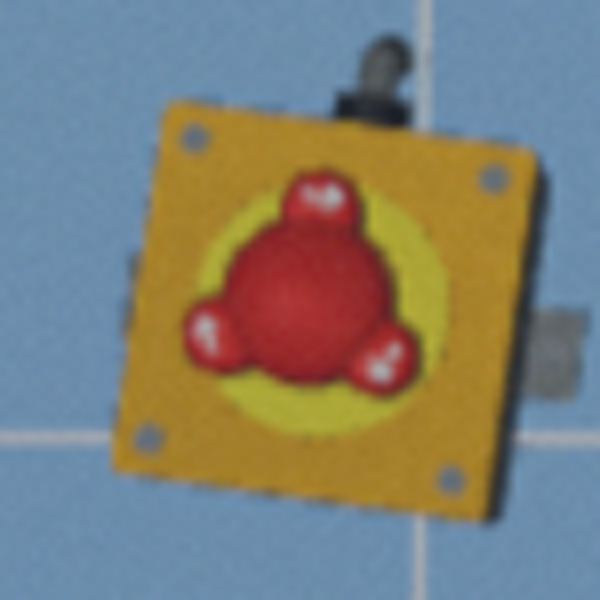

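The top view shows the yellow stop box with its red three-lobed head at about (229,222). The look-alikes are grey (329,214), pink (324,295), purple (390,148) and blue (431,296). Only the grey one with a grey lid fits `restore_box`, and the crop confirms it: green button at about (326,212), white lamp to its right. The lobes point up (230,210), lower left (217,227) and lower right (237,230). Next I fit the head's axis and lobe angles.

```bash
cat > fit.py <<'E'
from h import *
from scipy.optimize import minimize
def rays(cam,px,z):
    A=world(cam,px,np.ones(len(px))*100); C=np.array(viewer.camera_model(cam)['T'])[:3,3]
    t=(z-C[2])/(A[:,2]-C[2]); return (C+(A-C)*t[:,None])[:,:2]
def fit(cam,im,box,z,x0):
    r0,r1,c0,c1=box; hsv=cv2.cvtColor(im,cv2.COLOR_RGB2HSV)
    rr,cc=np.mgrid[r0:r1,c0:c1]; rr=rr.ravel();cc=cc.ravel()
    H,S,V=hsv[rr,cc].astype(int).T; P=rays(cam,np.c_[cc,rr],z)
    red=((H<8)|(H>170))&(S>110)
    # arrows: light pixels near
    red|=(S<110)&(V>150)&(np.hypot(*(P-x0[:2]).T)<36)
    def cost(p):
        d=np.hypot(*(P-p[:2]).T)-22.5
        for k in range(3):
            a=p[2]+k*2*np.pi/3; d=np.minimum(d,np.hypot(*(P-p[:2]-23*np.array([np.cos(a),np.sin(a)])).T)-11)
        return np.mean((1/(1+np.exp(np.clip(d,-50,50)/1.0))-red)**2)
    best=min((minimize(cost,[x0[0],x0[1],a],method='Nelder-Mead',options=dict(xatol=1e-3,initial_simplex=[[x0[0],x0[1],a],[x0[0]+5,x0[1],a],[x0[0],x0[1]+5,a],[x0[0],x0[1],a+.4]])) for a in (0,.7,1.4)),key=lambda r:r.fun)
    return best.x,best.fun,red.sum()
E
python3 - <<'E'
from fit import *
im=cv2.cvtColor(cv2.imread('pics/top0.png'),cv2.COLOR_BGR2RGB)
print(np.array(viewer.camera_model('top')['T'])[:3,3])
for z in (103,111): print(z,fit('top',im,(190,255,195,265),z,[530,119]))
im2=cv2.cvtColor(cv2.imread('pics/side0.png'),cv2.COLOR_BGR2RGB)
print(np.array(viewer.camera_model('side')['T'])[:3,3])
for z in (103,111): print(z,fit('side',im2,(150,215,235,305),z,[530,119]))
# dome top pix
print(rays('top',np.array([[228.4,222.5]]),117))
E
```

```text
[ 462.84594992    6.69719311 1014.13572714]
103 (array([530.64147281, 120.47254345,   1.96265629]), np.float64(0.0075646745216256025), np.int64(484))
111 (array([ 5.30045287e+02,  1.19470107e+02, -1.31910233e-01]), np.float64(0.008775802863328788), np.int64(484))
[ 410.72192229 -917.35880503  765.31418589]
103 (array([ 5.29754616e+02,  1.15812007e+02, -9.10877792e-02]), np.float64(0.01274237418383142), np.int64(220))
111 (array([528.19051103, 103.09986904,   1.99982502]), np.float64(0.015853770661019947), np.int64(237))
[[528.71002937 117.71856808]]
```

The axis is at about (529.5, 119) with lobes at about -8°, 112° and 232°. I'll use shut fingers: press the dome first, then enter the 52° gap. Moving above the head now.

```bash
python3 -m creep '[{"jaw":-1,"xyz":[-419.5,-305.4,0],"angular":[0,0,0.191]},{"jaw":-1,"xyz":[-419.5,-305.4,0],"angular":[0,0,0.191]},{"jaw":-1,"xyz":[-419.5,-305.4,0],"angular":[0,0,0.191]},{"jaw":-1,"xyz":[-419.5,-305.4,0],"angular":[0,0,0.191]},{"jaw":-1,"xyz":[-419.5,-305.4,0],"angular":[0,0,0.191]},{"jaw":-1,"xyz":[-419.5,-305.4,0],"angular":[0,0,0.191]},{"jaw":-1,"xyz":[-419.5,-305.4,0],"angular":[0,0,0.191]},{"jaw":-1,"xyz":[-419.5,-305.4,0],"angular":[0,0,0.191]},{"jaw":-1,"xyz":[-419.5,-305.4,60],"angular":[0,0,0.191]},{"jaw":-1,"xyz":[-419.5,-305.4,90],"angular":[0,0,0.191]},{"jaw":-1,"xyz":[-419.5,-305.4,90],"angular":[0,0,0.191]},{"jaw":-1,"xyz":[-419.5,-305.4,90],"angular":[0,0,0.191]}]'
python3 - <<'E'
from h import *
im,d=viewer.get_image('side'); save('side1.png',cv2.resize(im[80:260,180:390],None,fx=3,fy=3))
print(ctrl.read_state()['qpos'].round(2))
E
```

```text
clock: 2.4
eef_pos: [530.4, 120.1, 161.5]
tool_rot: [3.14, 0.001, 2.485]
force: [-0.4, 0.3, -0.1]
width: -0.0
gripper_force: 0.0
[-0.34  0.6   0.09  1.91 -0.09  0.64  0.72]
```

View pics/side1.png

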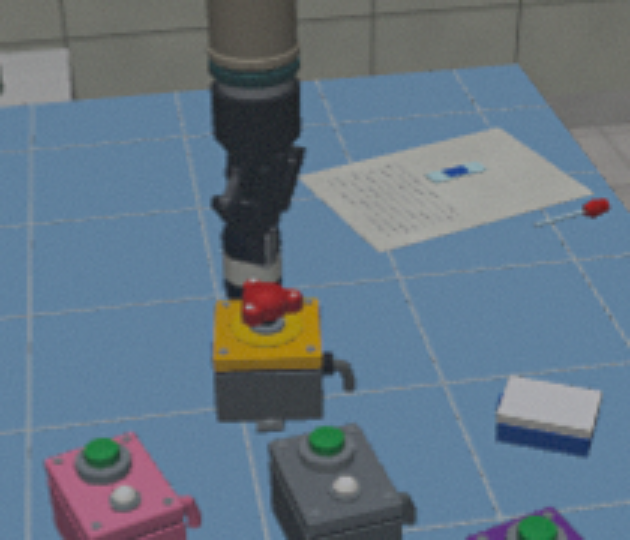

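The side view shows the shut gripper to the left of the head, apparently behind it: fingers at crop (252,270), partly hidden by the head at (268,300). That doesn't match the reported TCP, so I'll check it with depth.

Run:
```python
from h import *
def proj(cam,P):
    m=viewer.camera_model(cam); T=np.linalg.inv(np.array(m['T'])); K=np.array([[m['fx'],0,m['cx']],[0,m['fy'],m['cy']],[0,0,1.]])
    return cv2.projectPoints(np.array(P,float),cv2.Rodrigues(T[:3,:3])[0],T[:3,3],K,np.array(m['dist'],float))[0][:,0]
s=ctrl.read_state(); print(s['eef_pos'],s['tool_rot'],s['width'])
p=s['eef_pos']; print(proj('side',[p+[0,0,-19],p,p+[0,0,54],[529.5,119,117]]).round(1), proj('top',[p,[529.5,119,117]]).round(1))
im,d=viewer.get_image('side'); t,dt=viewer.get_image('top'); save('top1.png',t[120:330,130:410].repeat(2,0).repeat(2,1))
for r in range(110,182,6):
    c=np.arange(235,300); P=world('side',np.c_[c,np.full(65,r)],d[r,c])
    k=(d[r,c]>0)&(P[:,2]>100); Q=P[k]
    if k.any(): print(r,c[k][[0,-1]],np.median(Q,0).round(),Q[:,0].min().round(),Q[:,0].max().round())
```

```text
[530.59971266 120.26153612 161.82647325] [3.13918033e+00 1.62885865e-03 2.48566505e+00] 0.16158775120598348
[[268.4 167.2]
 [268.1 161.1]
 [267.3 143.2]
 [268.4 175.5]] [[224.2 219.8]
 [227.8 222.1]]
110 [250 279] [523.  95. 320.] 490.0 561.0
116 [250 279] [522.  87. 308.] 489.0 561.0
122 [251 279] [523.  89. 292.] 491.0 561.0
128 [254 278] [525.  87. 276.] 496.0 566.0
134 [255 280] [531. 108. 249.] 497.0 570.0
140 [256 278] [527.  98. 237.] 498.0 563.0
146 [250 276] [516.  98. 220.] 482.0 556.0
152 [253 272] [512.  87. 212.] 489.0 542.0
158 [262 271] [525. 108. 178.] 514.0 538.0
164 [263 271] [525. 111. 159.] 516.0 538.0
176 [260 276] [527. 120. 115.] 508.0 551.0
```

View pics/top1.png

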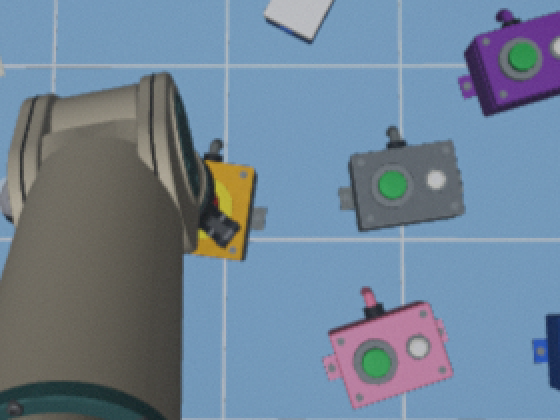

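The top view shows the arm hiding most of the head, with only the gripper's edge at crop (220,228) visible over the yellow box. Depth puts the finger surface at about (525,110,160), close to the TCP. One more enlarged side view should settle it.

Run:
```python
from h import *
im,d=viewer.get_image('side'); save('side2.png',cv2.resize(im[115:205,225:315],(600,600),interpolation=cv2.INTER_CUBIC))
for r in (162,166,168,170,172,174):
    c=np.arange(254,284,2); P=world('side',np.c_[c,np.full(len(c),r)],d[r,c]); print(r,[tuple(x) for x in P.round().astype(int)])
```

```text
162 [(np.int64(506), np.int64(293), np.int64(63)), (np.int64(512), np.int64(285), np.int64(67)), (np.int64(517), np.int64(279), np.int64(70)), (np.int64(523), np.int64(276), np.int64(71)), (np.int64(514), np.int64(117), np.int64(163)), (np.int64(519), np.int64(112), np.int64(165)), (np.int64(523), np.int64(105), np.int64(168)), (np.int64(529), np.int64(112), np.int64(164)), (np.int64(534), np.int64(110), np.int64(164)), (np.int64(562), np.int64(288), np.int64(60)), (np.int64(582), np.int64(389), np.int64(0)), (np.int64(589), np.int64(389), np.int64(-1)), (np.int64(596), np.int64(390), np.int64(-2)), (np.int64(603), np.int64(394), np.int64(-6)), (np.int64(609), np.int64(389), np.int64(-3))]
166 [(np.int64(505), np.int64(292), np.int64(49)), (np.int64(510), np.int64(280), np.int64(56)), (np.int64(516), np.int64(276), np.int64(57)), (np.int64(522), np.int64(274), np.int64(58)), (np.int64(529), np.int64(277), np.int64(55)), (np.int64(518), np.int64(111), np.int64(154)), (np.int64(523), np.int64(105), np.int64(156)), (np.int64(529), np.int64(109), np.int64(153)), (np.int64(535), np.int64(
[... 2372 characters left out ...]
)]
174 [(np.int64(506), np.int64(325), np.int64(0)), (np.int64(509), np.int64(285), np.int64(23)), (np.int64(515), np.int64(279), np.int64(27)), (np.int64(521), np.int64(277), np.int64(27)), (np.int64(514), np.int64(142), np.int64(110)), (np.int64(519), np.int64(135), np.int64(114)), (np.int64(525), np.int64(134), np.int64(113)), (np.int64(530), np.int64(131), np.int64(114)), (np.int64(536), np.int64(132), np.int64(114)), (np.int64(560), np.int64(280), np.int64(20)), (np.int64(571), np.int64(314), np.int64(-1)), (np.int64(578), np.int64(316), np.int64(-4)), (np.int64(583), np.int64(309), np.int64(0)), (np.int64(590), np.int64(314), np.int64(-4)), (np.int64(596), np.int64(309), np.int64(-1))]
```

View pics/side2.png

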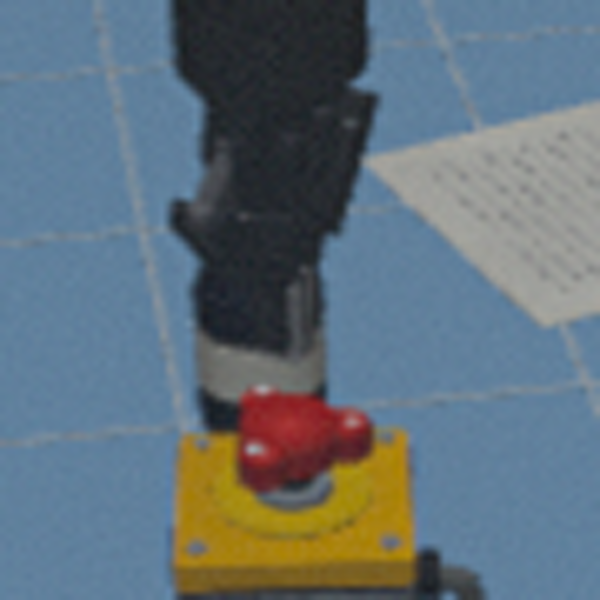

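The side view is consistent: the pale band is the stain bottle's label behind. The dark fingertip ends at about crop (285,365), just above the dome, as projected. Pressing the red head.

```bash
python3 -m creep '[{"jaw":-1,"xyz":[0,-1.6,15],"angular":[0,0,0]},{"jaw":-1,"xyz":[0,-1.6,24],"angular":[0,0,0]},{"jaw":-1,"xyz":[0,-1.6,28],"angular":[0,0,0]},{"jaw":-1,"xyz":[0,-1.6,31],"angular":[0,0,0]},{"jaw":-1,"xyz":[0,-1.6,34],"angular":[0,0,0]},{"jaw":-1,"xyz":[0,-1.6,34],"angular":[0,0,0]},{"jaw":-1,"xyz":[0,-1.6,34],"angular":[0,0,0]}]'
```

```text
clock: 3.48
eef_pos: [528.6, 118.2, 127.5]
tool_rot: [3.141, 0.0, 2.485]
force: [-3.7, -0.2, 13.6]
width: 0.0
gripper_force: 6.6
```

```bash
python3 -m creep '[{"jaw":-1,"xyz":[0,0,-15],"angular":[0,0,0]},{"jaw":-1,"xyz":[0,41,-15],"angular":[0,0,0]},{"jaw":-1,"xyz":[0,41,-15],"angular":[0,0,0]}]'
python3 - <<'E'
from fit import *
im,d=viewer.get_image('side'); 
for o in silhouettes('side','stop_top')[:1]:
    P,c,r=cloud('side',o['pixels'],d); print(o['score'],len(P),np.percentile(P[:,2],[50,80,95]),P.mean(0))
for z in (95,103): print(z,fit('side',im,(150,215,235,305),z,[530,119]))
print(ctrl.read_state()['eef_pos'])
E
```

```text
clock: 3.85
eef_pos: [555.7, 154.2, 142.1]
tool_rot: [3.137, 0.001, 2.488]
force: [-0.2, 0.2, 0.4]
width: -0.1
gripper_force: 0.0
0.58 218 [101.31100705 106.00395769 107.99106658] [528.8448346  107.49496601 100.48662716]
95 (array([ 5.28934067e+02,  1.15783602e+02, -1.71384308e-01]), np.float64(0.012097541349609936), np.int64(216))
103 (array([527.93634595, 105.19422984,   1.99341978]), np.float64(0.014851993131543851), np.int64(231))
[553.45536488 150.83253833 141.34896986]
```

The head is latched: its top dropped from 116 to 108 mm. Lowering into the gap.

```bash
python3 -m creep '[{"jaw":-1,"xyz":[0,0,14],"angular":[0,0,0]},{"jaw":-1,"xyz":[0,0,22],"angular":[0,0,0]},{"jaw":-1,"xyz":[0,0,29],"angular":[0,0,0]},{"jaw":-1,"xyz":[0,0,36],"angular":[0,0,0]},{"jaw":-1,"xyz":[0,0,36],"angular":[0,0,0]}]'
```

```text
clock: 4.58
eef_pos: [553.2, 150.5, 104.6]
tool_rot: [-3.141, -0.001, 2.485]
force: [0.4, 0.1, 0.3]
width: -0.3
gripper_force: 0.0
```

```bash
python3 -m creep '[{"jaw":-1,"xyz":[-4,-0.2,0],"angular":[0,0,0.1]},{"jaw":-1,"xyz":[-7.9,-0.8,0],"angular":[0,0,0.2]},{"jaw":-1,"xyz":[-11.8,-1.8,0],"angular":[0,0,0.3]},{"jaw":-1,"xyz":[-15.6,-3.2,0],"angular":[0,0,0.4]},{"jaw":-1,"xyz":[-19.2,-4.9,0],"angular":[0,0,0.5]},{"jaw":-1,"xyz":[-19.2,-4.9,0],"angular":[0,0,0.5]}]'
```

```text
clock: 5.32
eef_pos: [565.9, 136.4, 105.6]
tool_rot: [3.141, -0.001, 1.986]
force: [-1.0, 3.4, -0.1]
width: -0.2
gripper_force: 1.4
```

Contact at about 3.5 N, so it is twisting. Continuing.

```bash
python3 -m creep '[{"jaw":-1,"xyz":[-4,-0.2,0],"angular":[0,0,0.1]},{"jaw":-1,"xyz":[-7.9,-0.8,0],"angular":[0,0,0.2]},{"jaw":-1,"xyz":[-11.8,-1.8,0],"angular":[0,0,0.3]},{"jaw":-1,"xyz":[-14.1,-2.6,0],"angular":[0,0,0.36]},{"jaw":-1,"xyz":[-14.1,-2.6,0],"angular":[0,0,0.36]},{"jaw":-1,"xyz":[-14.1,-2.6,0],"angular":[0,0,0.36]}]'
python3 - <<'E'
from h import *
im,d=viewer.get_image('side'); save('side3.png',cv2.resize(im[115:205,225:315],(600,600),interpolation=cv2.INTER_CUBIC))
for o in silhouettes('side','stop_top')[:1]:
    P,c,r=cloud('side',o['pixels'],d); print(o['score'],len(P),np.percentile(P[:,2],[50,80,95]),P.mean(0))
print(ctrl.read_state()['force'])
E
```

```text
clock: 6.08
eef_pos: [570.3, 121.8, 105.9]
tool_rot: [3.139, -0.001, 1.627]
force: [2.1, 3.0, 1.2]
width: 0.1
gripper_force: 2.0
0.49 245 [103.4199604 107.3785954 110.3166866] [526.49997113 109.91204093 101.11107422]
[2.74030989 3.0556909  3.49073153]
```

View pics/side3.png

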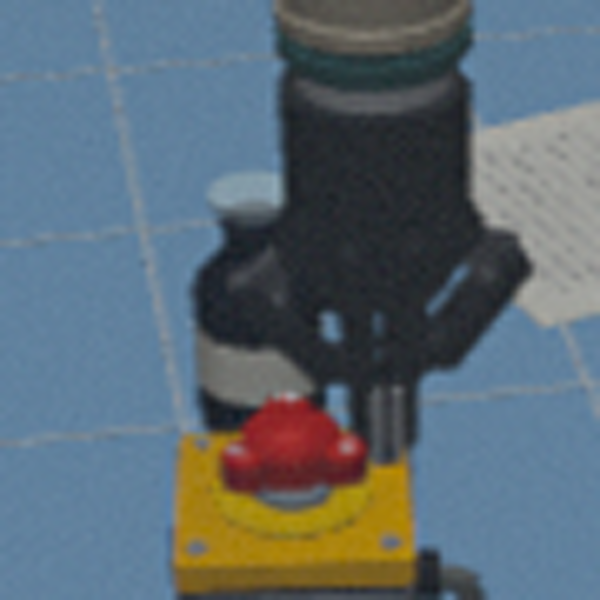

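The head is partly turned (front lobes at crop (240,465) and (345,455), about 0.4 rad) and has lifted a couple of mm. It needs about 0.3 rad more.

```bash
python3 -m creep '[{"jaw":-1,"xyz":[-4,-0.2,0],"angular":[0,0,0.1]},{"jaw":-1,"xyz":[-7.9,-0.8,0],"angular":[0,0,0.2]},{"jaw":-1,"xyz":[-11.8,-1.8,0],"angular":[0,0,0.3]},{"jaw":-1,"xyz":[-11.8,-1.8,0],"angular":[0,0,0.3]},{"jaw":-1,"xyz":[-11.8,-1.8,0],"angular":[0,0,0.3]},{"jaw":-1,"xyz":[-11.8,-1.8,0],"angular":[0,0,0.3]}]'
python3 - <<'E'
from h import *
im,d=viewer.get_image('side'); save('side4.png',cv2.resize(im[115:205,225:315],(600,600),interpolation=cv2.INTER_CUBIC))
for o in silhouettes('side','stop_top')[:1]:
    P,c,r=cloud('side',o['pixels'],d); print(o['score'],len(P),np.percentile(P[:,2],[50,80,95]),P.mean(0))
E
```

```text
clock: 6.92
eef_pos: [568.6, 108.9, 105.3]
tool_rot: [3.14, 0.0, 1.326]
force: [5.3, -0.1, -0.8]
width: -0.3
gripper_force: 2.1
0.65 259 [108.22533741 113.48480834 116.07044186] [526.04816003 112.95636676 103.03746923]
```

It has sprung out (top at 116 mm). Backing off so the head can return.

```bash
python3 -m creep '[{"jaw":-1,"xyz":[6.4,-0.5,0],"angular":[0,0,-0.16]},{"jaw":-1,"xyz":[12.6,-2,0],"angular":[0,0,-0.32]},{"jaw":-1,"xyz":[18.5,-4.5,0],"angular":[0,0,-0.48]},{"jaw":-1,"xyz":[23.9,-7.9,0],"angular":[0,0,-0.64]},{"jaw":-1,"xyz":[28.7,-12.1,0],"angular":[0,0,-0.8]},{"jaw":-1,"xyz":[32.8,-17.1,0],"angular":[0,0,-0.96]},{"jaw":-1,"xyz":[36,-22.6,0],"angular":[0,0,-1.12]},{"jaw":-1,"xyz":[36,-22.6,0],"angular":[0,0,-1.12]},{"jaw":-1,"xyz":[36,-22.6,0],"angular":[0,0,-1.12]}]'
```

```text
clock: 8.15
eef_pos: [554.0, 149.1, 105.0]
tool_rot: [-3.14, -0.001, 2.442]
force: [0.8, 0.4, 0.2]
width: 0.3
gripper_force: 0.0
```

```bash
python3 -m creep '[{"jaw":-1,"xyz":[0,0,-50],"angular":[0,0,0]},{"jaw":-1,"xyz":[0,0,-60],"angular":[0,0,0]},{"jaw":-1,"xyz":[-146.7,-177.3,-60],"angular":[0,0,0]},{"jaw":-1,"xyz":[-146.7,-177.3,-60],"angular":[0,0,0]},{"jaw":-1,"xyz":[-146.7,-177.3,-60],"angular":[0,0,0]},{"jaw":-1,"xyz":[-146.7,-177.3,-60],"angular":[0,0,0]},{"jaw":-1,"xyz":[-146.7,-177.3,-60],"angular":[0,0,0]},{"jaw":-1,"xyz":[-146.7,-177.3,-30],"angular":[0,0,0]},{"jaw":-1,"xyz":[-146.7,-177.3,-30],"angular":[0,0,0]}]'
python3 - <<'E'
from fit import *
im,d=viewer.get_image('top'); save('top2.png',cv2.resize(im[160:280,180:380],(800,480),interpolation=cv2.INTER_CUBIC))
print(fit('top',im,(190,255,195,265),105,[530,119]))
for o in silhouettes('top','stop_top')[:1]:
    P,c,r=cloud('top',o['pixels'],d); print(o['score'],len(P),np.percentile(P[:,2],[50,80,95]))
E
```

```text
clock: 9.28
eef_pos: [551.5, -79.1, 133.4]
tool_rot: [-3.139, -0.005, 2.445]
force: [-0.4, 0.0, -0.0]
width: -0.2
gripper_force: 0.0
(array([530.54477514, 120.25466777,   1.95987386]), np.float64(0.0076304945995408924), np.int64(485))
0.97 539 [112.0183672  115.30761286 117.36525425]
```

View pics/top2.png

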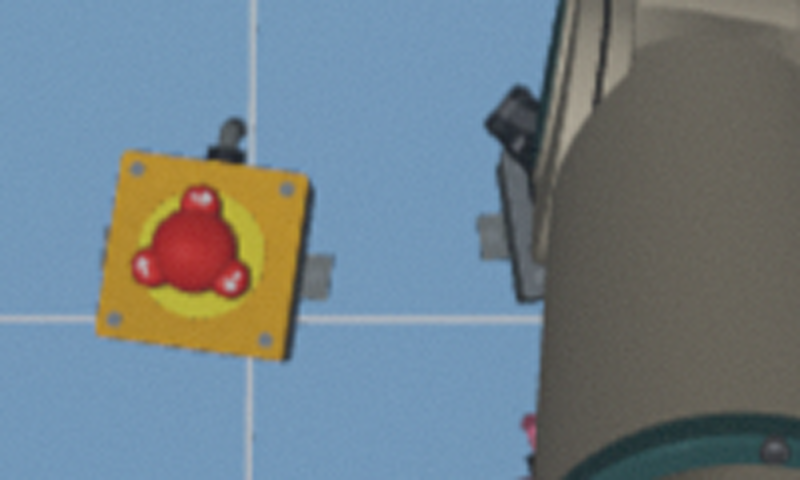

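The red head (crop (195,245)) is out at 117 mm and its lobes are back at their rest angle. The gripper stands over the grey box. Pressing green.

```bash
python3 -m creep '[{"jaw":-1,"xyz":[0,0,14],"angular":[0,0,0]},{"jaw":-1,"xyz":[0,0,20],"angular":[0,0,0]},{"jaw":-1,"xyz":[0,0,24],"angular":[0,0,0]},{"jaw":-1,"xyz":[0,0,26],"angular":[0,0,0]},{"jaw":-1,"xyz":[0,0,26],"angular":[0,0,0]},{"jaw":-1,"xyz":[0,0,26],"angular":[0,0,0]}]'
```

```text
clock: 10.12
eef_pos: [553.4, -80.0, 110.1]
tool_rot: [3.141, -0.0, 2.445]
force: [-2.4, 1.6, 8.9]
width: 0.0
gripper_force: 3.9
```

```bash
python3 -m creep '[{"jaw":-1,"xyz":[0,0,2],"angular":[0,0,0]},{"jaw":-1,"xyz":[0,0,2],"angular":[0,0,0]},{"jaw":-1,"xyz":[0,0,2],"angular":[0,0,0]}]'
```

```text
clock: 10.5
eef_pos: [553.4, -80.1, 109.8]
tool_rot: [3.141, 0.0, 2.445]
force: [-5.0, 2.1, 21.6]
width: 0.2
gripper_force: 11.2
```

The force rose to 21.6 N with hardly any further travel, so the green button is on its stop. Lifting off and moving clear for a last check.

```bash
python3 -m creep '[{"jaw":-1,"xyz":[0,0,-60],"angular":[0,0,0]},{"jaw":-1,"xyz":[0,0,-120],"angular":[0,0,0]},{"jaw":-1,"xyz":[0,0,-150],"angular":[0,0,0]},{"jaw":-1,"xyz":[0,0,-150],"angular":[0,0,0]},{"jaw":-1,"xyz":[0,0,-150],"angular":[0,0,0]}]'
python3 - <<'E'
from fit import *
for cam in ('side','top'):
    im,d=viewer.get_image(cam); save(cam+'9.png',im)
    for t in ('stop_top','restore_top','stain_bottle','corked_flask','slide_box'):
        for o in silhouettes(cam,t)[:4]:
            P,c,r=cloud(cam,o['pixels'],d)
            if len(P)>5: print(cam,t,round(o['score'],2),np.round(o['xy']),np.median(P,0).round(),np.percentile(P[:,2],95).round(1))
    if cam=='top': print(fit('top',im,(190,255,195,265),103,[530,119]))
E
```

```text
clock: 11.12
eef_pos: [552.8, -80.4, 256.4]
tool_rot: [-3.141, -0.001, 2.445]
force: [0.3, -1.1, -0.3]
width: 0.2
gripper_force: 0.0
side stop_top 0.53 [269. 179.] [525. 107. 110.] 116.3
side restore_top 0.52 [211. 234.] [371. -69.  95.] 98.0
side restore_top 0.5 [286. 230.] [549. -86.  95.] 97.3
side restore_top 0.48 [362. 258.] [ 684. -224.   95.] 97.8
side stain_bottle 0.79 [264. 162.] [531. 283.  72.] 122.4
side corked_flask 0.9 [314. 328.] [ 554. -342.   42.] 75.2
side slide_box 0.62 [360. 218.] [767.  -4.  31.] 34.4
top stop_top 0.86 [228. 225.] [528. 117. 112.] 117.7
top stain_bottle 0.79 [145. 219.] [537. 288.  83.] 124.0
top corked_flask 0.88 [436. 217.] [ 555. -323.   54.] 77.5
top slide_box 0.96 [282. 114.] [771.  11.  33.] 36.6
top slide_box 0.52 [313. 218.] [547. -54.  74.] 88.6
(array([530.63408891, 120.42756547,   1.96247841]), np.float64(0.007480603694673193), np.int64(484))
```

View pics/side9.png

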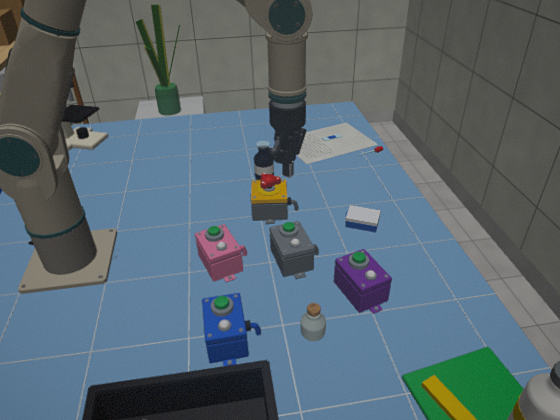

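The final side view shows the red head (269,181) and the green button (289,228) both standing out, the bystanders unmoved, and the arm clear of everything. Handing in.

```bash
python3 -c "
from cell import ctrl; print(ctrl.finish_job())"
```

```text
the job is handed in; nothing more can be done
None
```

The job is handed in at about 11 s: red button pressed until it latched, twisted clockwise until it sprang out, then green pressed to its stop; in the last images both stand out and the bottle, flask and slide box are where they were (no verdict came back).

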